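# Stack broken chocolate for the pastry counter display

### The job

Build the chocolate display on the round grey slab: set the flat-topped milk-chocolate chunk level on the middle of the flat part of the big dark chunk, clear of its hump, then set the pink peaked chunk upright on the middle of the milk chunk's flat top. Set both down rather than dropping them, leave the dark chunk where it is, and do not disturb the ridged brown chunk, the tarts, the macaron, the steel shaker or the cup.

Things in the scene. Friction and masses are not known exactly. Their poses are not given: they have to be found in the camera images.
- base: Big dark-brown broken chocolate chunk, loose, 0.75 kg, 163 mm long (its x) by 92 mm wide (its y), already lying on a round grey slab 190 mm across and 15 mm thick. Origin: centre of its underside, z up. Its top is flat and level, 40 mm above the origin, from x = -74 to x = +30 mm over the full width; at the +x end a hump rises to 66 mm above the origin.
- base_seat (a point): Middle of the flat part of the dark chunk's top, at (-24, 0, 40) mm in its frame (axes as the dark chunk's): where the milk chunk's underside centre goes. About 55 mm above the counter.
- milk: Flat-topped milk-chocolate (mid-brown) chunk, about 0.11 to 0.22 kg, standing on the counter, 86 mm long (its x) by 50 mm wide (its y), 34 mm high. Origin: centre of its underside, z up. Between x = -34 and +20 mm its two long sides are flat, upright and parallel, 50 mm apart (grip across y here); the ends are broken off, the +x end sloping down.
- milk_seat (a point): Middle of the milk chunk's flat top (54 by 50 mm), at (-7, 0, 34) mm in its frame: where the pink chunk's underside centre goes.
- pink: Raspberry-pink chocolate chunk, about 0.05 to 0.11 kg, standing on the counter, 54 mm long (its x) by 38 mm wide (its y), with a blunt ragged peak 46 mm above its flat underside. Origin: centre of its underside, z up. Below 30 mm its two sides facing +y and -y are flat, upright and parallel, 38 mm apart (grip across y here).
- ridge: Bystander: mid-brown chunk of the milk chunk's colour but with a sharp ridge along its top, 80 by 50 mm, 48 mm high; nothing can stand on it. Origin: centre of its underside.
- tart_a: Bystander: round custard tart, 72 mm across the top, 27 mm high, loose on the counter. Origin: centre of its underside.
- tart_b: Bystander: another such tart, nearer the robot. Origin: centre of its underside.
- macaron: Bystander: round pink macaron, 42 mm across, 23 mm high. Origin: centre of its underside.
- shaker: Bystander: steel sugar shaker with a handle at its +y, 76 mm across, 106 mm high. Origin: centre of its underside.
- cup: Bystander: white mug-shaped coffee cup with a handle at its +y, nearer the robot, 64 mm across, 58 mm high. Origin: centre of its underside.
There are look-alikes about, which are no part of the job. Several things have the shape of the pink; the one meant has the colours described above.

How it is judged:
On the way, in this order (a step that is already met when the one before it is completed fails the run):
1. the milk chunk lies released, flat on the middle of the dark chunk's flat part (horizontal distance between milk and base_seat below 0.018 m and z of milk in the frame of base_seat between -0.006 and 0.006 m and angle between milk's own z axis and vertical below 0.17 rad and contact force between milk and base above 0.1 N and linear speed of milk below 0.03 m/s and contact force between the fingers and milk below 0.1 N), for 0.2 s.
2. the pink chunk stands released on the middle of the milk chunk's flat top, which still lies on the dark chunk (all of step 1 and horizontal distance between pink and milk_seat below 0.018 m and z of pink in the frame of milk_seat between -0.006 and 0.006 m and angle between pink's own z axis and vertical below 0.17 rad and contact force between pink and milk above 0.1 N and linear speed of pink below 0.03 m/s and contact force between the fingers and pink below 0.1 N), for 0.2 s.
At the end, for the whole second after the job is handed in: The milk chunk rests on the dark chunk within 18 mm of base_seat, and the pink chunk on the milk chunk within 18 mm of milk_seat (underside centres, horizontally; heights within 6 mm); both tilted under 0.17 rad (10 degrees), released, at rest (below 0.03 m/s) and touching the piece beneath (all of step 2).
It fails at once if the dark chunk is moved more than 20 mm (distance of base from where it was at the start of the episode above 0.02 m).
It fails at once if the ridged chunk is moved more than 20 mm (distance of ridge from where it was at the start of the episode above 0.02 m).
It fails at once if a tart, the macaron, the shaker or the cup is moved more than 20 mm (distance of any of tart_a, tart_b, macaron, shaker, cup from where it was at the start of the episode above 0.02 m).
It fails at once if the milk or pink chunk is dropped (falls freely at over 0.6 m/s, from about 20 mm or more) ((linear speed of milk above 0.6 m/s and contact force between the fingers and milk below 0.1 N) or (linear speed of pink above 0.6 m/s and contact force between the fingers and pink below 0.1 N)).
It also fails if it takes over 64 s, if anything falls off the work surface, if the arm or the gripper's body presses on something with over 40 N, if the wrist force passes 120 N, or if a joint passes its speed limit or range.

### The arm

A 6-joint arm with a two-finger parallel gripper is mounted at the origin on the work surface. World frame = base frame: x ahead of the robot, y to its left, z up, the work surface at z = 0. Lengths are in m, angles in rad, forces in N, time in s.
With the tool pointing down it reaches from about 0.35 to 0.975 m from the base axis. Payload 4.9 kg.
Tool frame: the origin (TCP) lies on the centre line of the jaws, within the pads' length; the fingertips stand 25 mm ahead of it and the grasp point (between the pads) lies 6 mm ahead of it; z points along the fingers, y is the line along which they close (so a half turn about z gives the same grasp; the last joint's range is limited). The gripper opens to 85 mm and grips with 20 to 120 N. Pads are 22 mm wide; open, the fingers measure 114 mm over their backs; the gripper's body (76 mm by 85 mm) begins 54 mm behind the grasp point. The pads swing forward as they close: fully open they stand 13 mm farther back than shut.
Start: joints at [-1.246, 0.053, 1.613, -0, 1.476, -0.119], TCP at [0.268, -0.564, 0.256] pointing down, gripper open.
Joint ranges: [-3.01, 3.01], [-1.01, 2.22], [0.06, 2.58], [-1.02, 4.17], [0.09, 2.62], [-3.14, 3.14]. Speed limits (rad/s): [2.57, 2.57, 3.14, 3.14, 3.14, 3.14].

### API

Orientations are given as a unit quaternion [w, x, y, z].
In Python, from plant import state, grab_frame, get_calibration, job gives the robot as it stands. The module is installed in compiled form; this text tells all that it offers.
- The arm moves only by the tool move_arm, never from a script. Its argument "targets" is a list that holds one entry, the list of rows, each a list of 5 numbers: the opening in per cent of the stroke, from 0 (shut) to 100 (fully open), then the shift along the tool's x, y, z as a fraction of full scale, then the turn about the tool's z as a fraction of full scale. A call has 1 to 5 rows; each row shifts and turns the commanded pose from where the row before left it, along the tool's axes as they then stand; what a row does not reach is not made up. Full scale, the value 1, is 0.6 m for a shift and 6 degrees for a turn. A row lasts 1/12 s, in which the tool goes at most 41.7 mm and 7.16 degrees, less where a joint would pass 70% of its speed; a pose out of reach is approached as far as the arm can. A call with a number of a shift or a turn outside -1 to 1 is refused whole. A call with a gripper value outside its range is refused whole. The fingers move at their own pace and stop on an object; the grip force is fixed at half the most. Time passes only in rows, so rows that do not move let the fingers close. It gives the time, the measured TCP pose, the force, the opening and the grip force at its end, in the units of the state.
- state(): the state, without advancing time (a new reading comes with each control period).
- grab_frame(name): name is "scene" or "top" or "wrist"; returns the picture (400x640x3 uint8, red, green, blue); there is no depth.
- get_calibration(name): a dict with "vertical_fov" (degrees; the focal length in pixels is half the picture's height over the tangent of half this angle, whatever the lens; pixels are square), "cx", "cy" (the principal point, pixels), "R" (3x3) and "t" (3): a world point X has camera coordinates R X + t. Camera axes: x right, y down, z forward; pixel columns grow to the right and rows downward; lengths in m; the calibration is good to about 2 mm. A picture is of the moment at which its call begins: read the wrist's pose just before it. get_calibration takes no time and is no camera call; for the wrist camera it gives the pose at the moment of the call.
- job.job_done(): hands the job in; it is judged then, once.
The state is a dict: "time": time; "joint_pos": joint angles; "joint_vel": joint speeds; "joint_efforts": joint torques, N m; "tool_pos": TCP position; "tool_rot": TCP orientation; "contact_force": force on the tool from outside, world axes, zero at the start; "ft_torque": the same for the moment, N m; "gripper_width": opening from 0.0 (shut) to 1.0 (fully open); "grasp_force": force on a finger pad.
Only numpy, scipy, OpenCV 4.12 (cv2) and the standard library are available. Lean on these libraries where they do the work, as an engineer would, in place of code of your own. Each camera call takes 0.05 s, during which the arm holds its last target. There are 200 camera calls.

## Working session

There is one attempt and no reset: what is moved stays moved. The work goes in short steps, Python scripts to look and compute and a tool call to move; the robot and the scene stay as the last step left them, time stands still between calls to the robot, and variables do not carry over. Pictures are saved under pics/ and viewed, at most 10 in all, crops included, and the job is handed in when it is done.

Besides the shell and the picture viewer there is one more tool, called after "Emit:" as a command line: name --argument value ..., lists and objects as JSON in quotes. move_arm: Moves the arm, as the interface text tells. Shift numbers are shares of 0.6 m and turn numbers shares of 6 degrees, none past 1 either way. Its arguments: {"type":"object","properties":{"targets":{"type":"array"}},"required":["targets"]}

```bash
mkdir -p pics; cat > h.py <<'E'
import numpy as np, cv2
from plant import state, grab_frame, get_calibration, job
def cal(n):
    c=get_calibration(n); f=200/np.tan(np.radians(c["vertical_fov"])/2)
    return f,c["cx"],c["cy"],np.array(c["R"]),np.array(c["t"])
def ray(n,uv,z,c=None):
    f,cx,cy,R,t=c or cal(n); uv=np.atleast_2d(uv).astype(float)
    d=np.c_[(uv[:,0]-cx)/f,(uv[:,1]-cy)/f,np.ones(len(uv))]@R
    o=-R.T@t; return o+d*((z-o[2])/d[:,2])[:,None]
def proj(n,X,c=None):
    f,cx,cy,R,t=c or cal(n); p=np.atleast_2d(X)@R.T+t
    return np.c_[cx+f*p[:,0]/p[:,2],cy+f*p[:,1]/p[:,2]]
def save(n,name):
    im=grab_frame(n); cv2.imwrite(f"pics/{name}.png",im[:,:,::-1]); return im
E
python3 - <<'E'
from h import *
s=state(); print(s)
for n in("scene","top","wrist"):
    c=cal(n); print(n,c[0],c[1],c[2],(-c[3].T@c[4]).round(3),c[3].round(3).tolist())
    save(n,n+"0")
E
```

```text
{'time': 0.0, 'joint_pos': array([-1.24598356e+00,  5.33561356e-02,  1.61432883e+00, -7.89495059e-06,
        1.47596130e+00, -1.19029265e-01]), 'joint_vel': array([ 0.00083045,  0.00101913,  0.00105037, -0.0009709 ,  0.00118555,
        0.00037569]), 'joint_efforts': array([ 1.49879397e-03, -3.93676400e+01, -3.70176458e+01, -5.89862043e-05,
        7.04114093e-03,  5.03794851e-06]), 'tool_pos': array([ 0.26817948, -0.56390105,  0.25504259]), 'tool_rot': array([-1.02097101e-03,  9.75475828e-01,  2.20104188e-01, -1.09372027e-04]), 'contact_force': array([-0.4801064 , -1.01058032,  0.2514742 ]), 'ft_torque': array([0.01329857, 0.00445969, 0.00758632]), 'grasp_force': 0.0, 'gripper_width': 1.000712489800515}
scene 495.7791798128368 324.59307108761635 193.12951187822756 [ 1.42  -0.551  0.835] [[0.542, 0.841, 0.012], [0.486, -0.301, -0.82], [-0.686, 0.45, -0.572]]
top 380.4280056586516 320.12561329942827 202.06889791776942 [0.403 0.071 1.337] [[0.001, -1.0, -0.003], [-0.996, -0.0, -0.091], [0.091, 0.003, -0.996]]
wrist 285.09423568043877 317.4319903995972 200.16166625924564 [ 0.338 -0.531  0.373] [[0.43, -0.903, -0.003], [-0.861, -0.411, 0.298], [-0.27, -0.126, -0.954]]
```

View pics/top0.png

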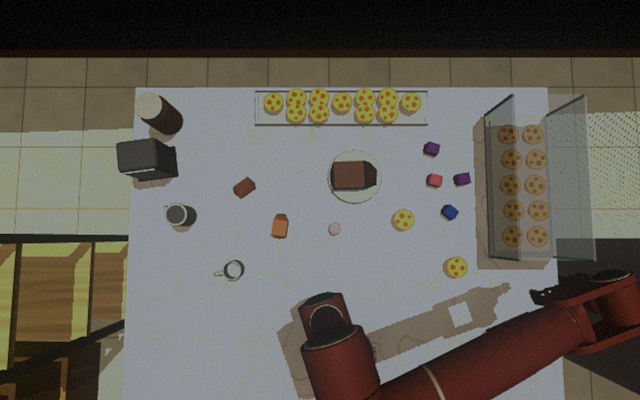

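View pics/scene0.png

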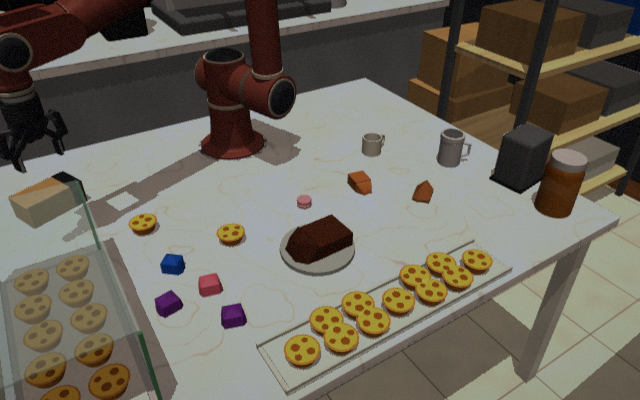

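Top view: dark chunk on its slab at (354,176), with the hump to the right. The only raspberry-pink chunk is at (434,181). Its look-alikes are purple (431,148) and (462,179), and blue (450,212). The macaron is at (334,229). The milk candidates are (280,226), which looks flat-topped, and (244,187), which looks ridged. In the scene view these are at (360,182) and (424,190). I'll check with one close crop and measure.

```bash
python3 - <<'E'
from h import *
t=cv2.imread("pics/top0.png"); s=cv2.imread("pics/scene0.png")
def cr(im,u,v,w,h,k): return cv2.resize(im[v-h//2:v+h//2,u-w//2:u+w//2],(w*k,h*k),interpolation=cv2.INTER_CUBIC)
a=np.hstack([cr(t,262,206,80,60,5),cr(t,434,180,80,60,5)])
b=np.hstack([cr(s,390,190,100,60,4),cr(s,210,285,100,60,4)])
cv2.imwrite("pics/crop.png",np.vstack([a,b]))
hsv=cv2.cvtColor(t,cv2.COLOR_BGR2HSV)
def seg(u,v,w,z,f):
    m=np.zeros(t.shape[:2],np.uint8); sub=hsv[v-w:v+w,u-w:u+w].astype(int)
    m[v-w:v+w,u-w:u+w]=f(sub)*255
    c=max(cv2.findContours(m,0,2)[0],key=cv2.contourArea)
    M=cv2.moments(c); box=cv2.boxPoints(cv2.minAreaRect(c))
    X=ray("top",box,z)[:,:2]; C=ray("top",[M['m10']/M['m00'],M['m01']/M['m00']],z)[0,:2]
    e=X[1]-X[0],X[2]-X[1]
    print((u,v),"area",cv2.contourArea(c),"cen",C.round(3),"boxc",X.mean(0).round(3),[(round(float(np.hypot(*q)),3),round(float(np.degrees(np.arctan2(q[1],q[0]))),1)) for q in e])
sat=lambda x:(x[...,1]>110)
seg(280,226,18,.03,sat); seg(434,181,12,.03,sat); seg(244,187,18,.03,sat)
seg(354,176,26,.055,lambda x:(x[...,1]>90)&(x[...,2]<110))
for p in [(280,226),(434,181),(354,176),(334,229),(244,187),(462,179),(431,148),(402,219),(450,212)]: print(p,hsv[p[1],p[0]],ray("top",p,.03)[0,:2].round(3))
E
```

```text
(280, 226) area 269.5 cen [0.442 0.213] boxc [0.444 0.213] [(0.078, -8.1), (0.05, -98.7)]
(434, 181) area 110.0 cen [ 0.602 -0.323] boxc [ 0.602 -0.322] [(0.036, -15.2), (0.047, -104.3)]
(244, 187) area 215.0 cen [0.575 0.338] boxc [0.575 0.339] [(0.068, -50.6), (0.049, -141.0)]
(354, 176) area 713.5 cen [ 0.617 -0.023] boxc [ 0.616 -0.023] [(0.105, -87.4), (0.09, -178.0)]
(280, 226) [ 13 144 143] [0.441 0.212]
(434, 181) [177 124 144] [ 0.597 -0.32 ]
(354, 176) [ 7 93 88] [ 0.614 -0.043]
(334, 229) [ 16  26 145] [0.431 0.027]
(244, 187) [ 10 133  94] [0.576 0.338]
(462, 179) [142 122  90] [ 0.604 -0.417]
(431, 148) [143 118  93] [ 0.713 -0.313]
(402, 219) [ 34 132 153] [ 0.465 -0.207]
(450, 212) [112 161 111] [ 0.489 -0.372]
```

View pics/crop.png

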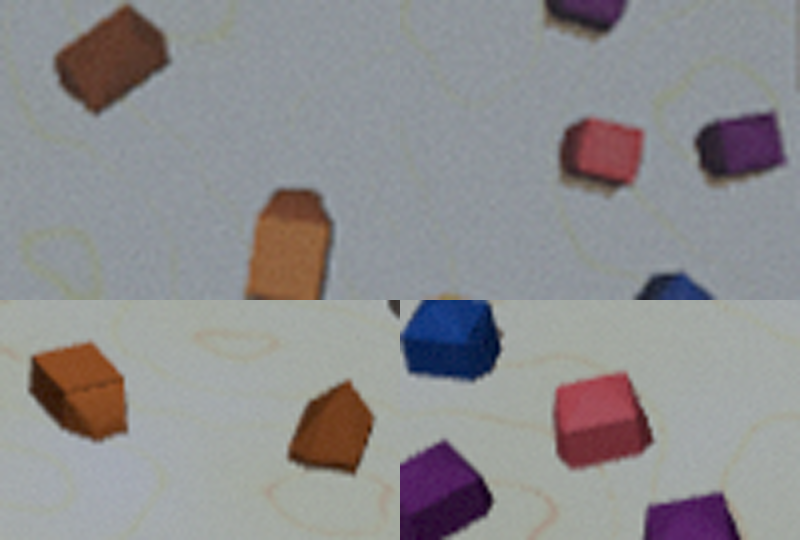

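The crop shows the chunk at (280,226) is flat-topped with its sloped end towards world +x, so it is the milk. (244,187) is ridged, and (434,181) is the only pink one. I'm moving over the milk with the gripper aligned across its sides.

Emit:
move_arm --targets '[[[100,0,0,0,1],[100,0,0,0,1],[100,0,0,0,1],[100,0,0,0,1],[100,0,0,0,1]]]'

```text
time: 0.57
tool_pos: [0.2682, -0.5642, 0.2558]
tool_rot: [-0.0, 0.999, -0.043, -0.0]
contact_force: [-0.4, 1.0, 0.3]
gripper_width: 0.996
grasp_force: 0.0
```

Emit:
move_arm --targets '[[[100,0.005,-0.066,0,0.57],[100,0.005,-0.066,0,0],[100,0.005,-0.066,0,0],[100,0.005,-0.066,0,0],[100,0.005,-0.066,0,0]]]'

```text
time: 0.98
tool_pos: [0.3083, -0.3681, 0.2557]
tool_rot: [-0.0, 0.998, -0.07, -0.0]
contact_force: [0.2, 0.4, -0.1]
gripper_width: 1.001
grasp_force: 0.0
```

Emit:
move_arm --targets '[[[100,0.005,-0.066,0,0],[100,0.005,-0.066,0,0],[100,0.005,-0.066,0,0],[100,0.005,-0.066,0,0],[100,0.005,-0.066,0,0]]]'

```text
time: 1.4
tool_pos: [0.3505, -0.1742, 0.256]
tool_rot: [-0.0, 0.998, -0.07, 0.0]
contact_force: [1.6, 0.0, 0.5]
gripper_width: 0.998
grasp_force: 0.0
```

Tracking well. I'll continue, and stop for a wrist view just above the milk.

Emit:
move_arm --targets '[[[100,0.005,-0.066,0,0],[100,0.005,-0.066,0,0],[100,0.005,-0.066,0,0],[100,0.005,-0.066,0,0],[100,0.005,-0.066,0,0]]]'

```text
time: 1.82
tool_pos: [0.3929, 0.02, 0.2563]
tool_rot: [0.0, 0.998, -0.07, 0.0]
contact_force: [0.5, -0.6, 0.4]
gripper_width: 1.002
grasp_force: 0.0
```

Emit:
move_arm --targets '[[[100,0.005,-0.066,0,0],[100,0.005,-0.066,0,0],[100,0.005,-0.066,0,0],[100,0.005,-0.06,0.03,0],[100,0,0,0.03,0]]]'

```text
time: 2.23
tool_pos: [0.4274, 0.1747, 0.2211]
tool_rot: [-0.002, 0.998, -0.066, 0.001]
contact_force: [0.7, -0.7, -1.0]
gripper_width: 0.999
grasp_force: 0.0
```

```bash
cat >> h.py <<'E'
def wseg(f,z,c,im):
    "largest contour of HSV mask f -> minAreaRect in world at height z"
    hsv=cv2.cvtColor(cv2.GaussianBlur(im[:,:,::-1],(3,3),0),cv2.COLOR_BGR2HSV).astype(int)
    m=cv2.morphologyEx((f(hsv)*255).astype(np.uint8),cv2.MORPH_OPEN,np.ones((3,3)))
    k=max(cv2.findContours(m,0,2)[0],key=cv2.contourArea)
    P=ray("wrist",k[:,0],z,c)[:,:2]
    r=cv2.minAreaRect((P*1000).astype(np.float32)); b=cv2.boxPoints(r)/1000
    e=b[1]-b[0],b[2]-b[1]
    print("area",cv2.contourArea(k),"px",k[:,0].mean(0).round(),"boxc",b.mean(0).round(4),[(round(float(np.hypot(*q)),4),round(float(np.degrees(np.arctan2(q[1],q[0]))),1)) for q in e])
    return k
E
python3 - <<'E'
from h import *
s=state(); print(s["tool_pos"]); c=cal("wrist"); im=save("wrist","w1")
k=wseg(lambda h:(h[...,1]>120)&(h[...,0]<25)&(h[...,2]>100),.034,c,im)
E
```

```text
[0.42741065 0.17474015 0.22106618]
area 2735.0 px [278. 162.] boxc [0.4472 0.2143] [(0.0752, -8.4), (0.049, 81.6)]
```

View pics/w1.png

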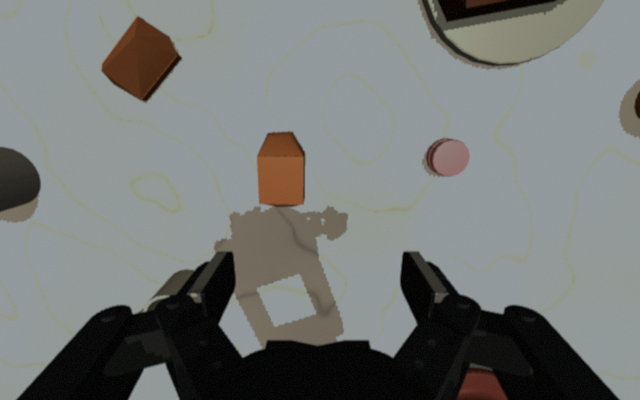

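The view shows the milk's flat top spanning about (258..305,155..206), with its sloped end towards image top and nothing near it. Yaw is -8.4°, so the gripper is aligned. I'll settle and then descend.

Emit:
move_arm --targets '[[[100,0,0,0.05,0],[100,0,0,0,0]]]'

```text
time: 2.45
tool_pos: [0.4235, 0.1689, 0.1852]
tool_rot: [0.001, 0.998, -0.07, -0.005]
contact_force: [-1.2, -0.0, -1.4]
gripper_width: 0.998
grasp_force: 0.0
```

Emit:
move_arm --targets '[[[100,0.004,-0.027,0.03,0],[100,0.004,-0.026,0.03,0],[100,0.004,-0.026,0.03,0],[100,0,0,0.03,0],[100,0,0,0,0]]]'

```text
time: 2.87
tool_pos: [0.4383, 0.2145, 0.1155]
tool_rot: [0.001, 0.998, -0.07, -0.003]
contact_force: [-1.0, -1.1, -0.1]
gripper_width: 1.001
grasp_force: 0.0
```

Emit:
move_arm --targets '[[[100,-0.002,0,0.036,0],[100,0,0,0.036,0],[100,0,0,0.036,0],[100,0,0,0.036,0],[100,0,0,0,0]]]'

```text
time: 3.28
tool_pos: [0.4367, 0.214, 0.0294]
tool_rot: [0.001, 0.998, -0.07, -0.003]
contact_force: [-0.8, -0.1, -0.4]
gripper_width: 1.008
grasp_force: 0.0
```

Emit:
move_arm --targets '[[[40,0,0,0,0],[40,0,0,0,0],[40,0,0,0,0],[40,0,0,0,0],[40,0,0,0,0]]]'

```text
time: 3.7
tool_pos: [0.4412, 0.2161, 0.0347]
tool_rot: [-0.001, 0.998, -0.07, 0.002]
contact_force: [0.3, -0.9, 7.3]
gripper_width: 0.573
grasp_force: 64.8
```

Emit:
move_arm --targets '[[[40,0,0,0,0],[40,0,0,0,0],[40,0,0,0,0],[40,0,0,0,0],[40,0,0,0,0]]]'

```text
time: 4.12
tool_pos: [0.4412, 0.2161, 0.0347]
tool_rot: [-0.001, 0.998, -0.07, 0.002]
contact_force: [-0.2, -1.6, 6.9]
gripper_width: 0.572
grasp_force: 64.8
```

Emit:
move_arm --targets '[[[40,0,0,-0.02,0],[40,0,0,-0.05,0],[40,0,0,-0.06,0],[40,0,0,-0.06,0],[40,0,0,-0.05,0]]]'

```text
time: 4.53
tool_pos: [0.439, 0.2158, 0.1792]
tool_rot: [-0.0, 0.998, -0.07, 0.001]
contact_force: [1.3, 0.5, -2.4]
gripper_width: 0.573
grasp_force: 63.7
```

Emit:
move_arm --targets '[[[40,0,0,0,0],[40,0,0,0,0]]]'

```text
time: 4.7
tool_pos: [0.4403, 0.2162, 0.1792]
tool_rot: [-0.001, 0.998, -0.07, 0.003]
contact_force: [-0.1, 0.6, -2.3]
gripper_width: 0.573
grasp_force: 63.9
```

Emit:
move_arm --targets '[[[40,0.02,0.03,0,0],[40,0.03,0.05,0,0],[40,0.03,0.06,0,0],[40,0.03,0.06,0,0],[40,0.03,0.06,0,0]]]'

```text
time: 5.12
tool_pos: [0.4992, 0.0482, 0.1736]
tool_rot: [-0.0, 0.998, -0.069, -0.002]
contact_force: [0.9, 0.0, -1.3]
gripper_width: 0.571
grasp_force: 63.7
```

Emit:
move_arm --targets '[[[40,0.03,0.05,0,0],[40,0.02,0.03,0,0],[40,0,0,0,0],[40,0,0,0,0]]]'

```text
time: 5.45
tool_pos: [0.5224, -0.0029, 0.1738]
tool_rot: [-0.0, 0.997, -0.071, -0.002]
contact_force: [-0.5, 0.7, -1.4]
gripper_width: 0.577
grasp_force: 63.7
```

```bash
python3 - <<'E'
from h import *
s=state(); print(s["tool_pos"]); c=cal("wrist"); im=save("wrist","w2")
h=cv2.cvtColor(im[:,:,::-1].copy(),cv2.COLOR_BGR2HSV)
for z,X in ((.055,(.616,-.023)),): print(proj("wrist",[[*X,z]],c), h[tuple(proj("wrist",[[*X,z]],c)[0].astype(int)[::-1])])
E
```

```text
[ 0.52244512 -0.00286219  0.17375383]
[[327.4817553   84.40120435]] [ 10 125 102]
```

View pics/w2.png

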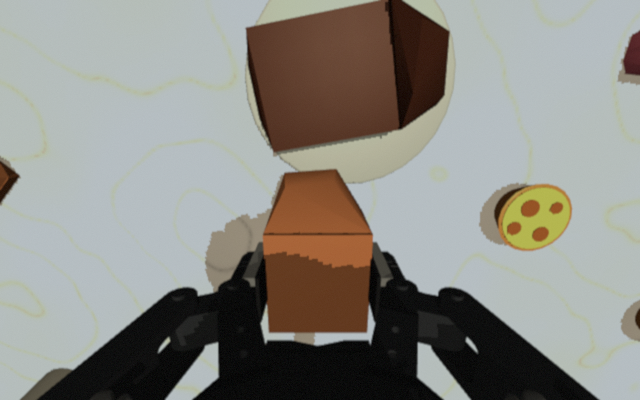

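The dark chunk's flat top has corners (247,29), (388,1), (401,128) and (274,153), with the hump to its right. The milk is held level, its top at (265..371,234..332).

```bash
python3 - <<'E'
from h import *
s=state(); c=cal("wrist"); 
P=ray("wrist",[(247,29),(388,1),(401,128),(274,153)],.055,c)[:,:2]
print(P.round(4),P.mean(0).round(4)); d=P[1]-P[0]+P[2]-P[3]; print("base yaw",np.degrees(np.arctan2(d[1],d[0])),np.linalg.norm(d)/2,np.linalg.norm(P[0]-P[3]))
# milk flat top while held: height = tcp-.0347+.034
Q=ray("wrist",[(265,234),(371,234),(367,332),(269,332)],s["tool_pos"][2]-.001,c)[:,:2]
u=np.array([np.cos(np.radians(-8.1)),np.sin(np.radians(-8.1))])
o=Q.mean(0)+.007*u; print(Q.round(4),"milk origin",o.round(4),"tcp",s["tool_pos"])
seat=P.mean(0)-.002*d/np.linalg.norm(d)
D=seat-o; print("seat",seat,"tool x,y units",D@u/.6,D@np.array([u[1],-u[0]])/.6)
E
```

```text
[[ 0.6615  0.0314]
 [ 0.6647 -0.0717]
 [ 0.5753 -0.0764]
 [ 0.5698  0.0286]] [ 0.6178 -0.022 ]
base yaw -87.60168299620558 0.10416258243183618 0.09168168129896657
[[ 0.5488  0.0191]
 [ 0.5421 -0.0284]
 [ 0.4879 -0.0219]
 [ 0.4948  0.0277]] milk origin [ 0.5253 -0.0019] tcp [ 0.52228238 -0.00197239  0.17393794]
seat [ 0.61773114 -0.02002259] tool x,y units 0.15675036002402779 0.008267943476579805
```

Emit:
move_arm --targets '[[[40,0.03,0.002,0,0],[40,0.05,0.002,0,0],[40,0.05,0.002,0,0],[40,0.027,0.002,0.03,0],[40,0,0,0.03,0]]]'

```text
time: 5.92
tool_pos: [0.6193, -0.0192, 0.1406]
tool_rot: [0.0, 0.998, -0.069, 0.002]
contact_force: [-1.3, 0.1, -2.6]
gripper_width: 0.573
grasp_force: 63.7
```

Emit:
move_arm --targets '[[[40,0,0,0.03,0],[40,0,0,0.02,0],[40,0,0,0,0],[40,0,0,0,0]]]'

```text
time: 6.25
tool_pos: [0.615, -0.0189, 0.1087]
tool_rot: [-0.0, 0.998, -0.069, -0.001]
contact_force: [-1.1, -0.4, -2.1]
gripper_width: 0.572
grasp_force: 63.6
```

Emit:
move_arm --targets '[[[40,0,0,0.012,0],[40,0,0,0.012,0],[40,0,0,0.004,0],[40,0,0,0,0],[40,0,0,0,0]]]'

```text
time: 6.67
tool_pos: [0.6162, -0.0201, 0.0932]
tool_rot: [0.0, 0.998, -0.07, -0.0]
contact_force: [0.9, -0.5, -1.8]
gripper_width: 0.575
grasp_force: 63.6
```

Emit:
move_arm --targets '[[[40,0,0,0.003,0],[40,0,0,0.002,0],[40,0,0,0,0]]]'

```text
time: 6.92
tool_pos: [0.6162, -0.0201, 0.09]
tool_rot: [0.0, 0.998, -0.07, -0.0]
contact_force: [-1.2, -0.7, -1.1]
gripper_width: 0.572
grasp_force: 63.6
```

Emit:
move_arm --targets '[[[40,0,0,0.002,0],[40,0,0,0,0],[40,0,0,0,0]]]'

```text
time: 7.17
tool_pos: [0.6165, -0.0201, 0.0898]
tool_rot: [0.0, 0.998, -0.07, 0.0]
contact_force: [-2.5, 0.3, 4.2]
gripper_width: 0.57
grasp_force: 64.2
```

Contact felt. I'll open moderately and lift off.

Emit:
move_arm --targets '[[[62,0,0,0,0],[66,0,0,0,0],[72,0,0,0,0],[74,0,0,0,0],[74,0,0,0,0]]]'

```text
time: 7.58
tool_pos: [0.6163, -0.02, 0.0888]
tool_rot: [-0.0, 0.998, -0.07, 0.0]
contact_force: [0.0, -0.7, 0.4]
gripper_width: 0.741
grasp_force: 0.0
```

Emit:
move_arm --targets '[[[74,0,0,-0.01,0],[74,0,0,-0.03,0],[74,0,0,-0.05,0],[74,0,0,-0.06,0],[80,0,0,-0.06,0]]]'

```text
time: 8.0
tool_pos: [0.6156, -0.0199, 0.2158]
tool_rot: [-0.0, 0.998, -0.07, -0.001]
contact_force: [0.7, -0.3, 0.3]
gripper_width: 0.798
grasp_force: 0.0
```

```bash
python3 - <<'E'
from h import *
save("top","top1")
E
```

Emit:
move_arm --targets '[[[100,0.004,0.05,0,0],[100,0.004,0.06,0,0],[100,0.004,0.06,0,0],[100,0.004,0.06,0,0],[100,0.004,0.06,0,0]]]'

```text
time: 8.47
tool_pos: [0.6038, -0.1955, 0.2155]
tool_rot: [0.0, 0.998, -0.069, 0.0]
contact_force: [0.2, -0.2, -0.2]
gripper_width: 1.002
grasp_force: 0.0
```

Emit:
move_arm --targets '[[[100,0.004,0.06,0,0],[100,0.004,0.06,0,0],[100,0.004,0.06,0,0],[100,0.004,0.06,0,0],[100,0.003,0.037,0,0]]]'

```text
time: 8.88
tool_pos: [0.5913, -0.3637, 0.2152]
tool_rot: [0.001, 0.997, -0.071, 0.0]
contact_force: [-0.7, 0.4, -0.3]
gripper_width: 1.002
grasp_force: 0.0
```

Emit:
move_arm --targets '[[[100,0,0,0,-0.85],[100,0,0,0,-1],[100,0,0,0,-1],[100,0,0,0,-1],[100,0,0,0,-1]]]'

```text
time: 9.3
tool_pos: [0.5921, -0.3604, 0.2151]
tool_rot: [0.0, 0.983, 0.186, 0.0]
contact_force: [0.8, -0.4, 0.2]
gripper_width: 1.001
grasp_force: 0.0
```

Emit:
move_arm --targets '[[[100,0,0,0,-1],[100,0,0,0,-1],[100,0,0,0,-1],[100,0,0,0,-1],[100,0,0,0,-1]]]'

```text
time: 9.72
tool_pos: [0.5922, -0.3602, 0.2151]
tool_rot: [0.0, 0.901, 0.434, 0.0]
contact_force: [0.3, -0.4, 0.5]
gripper_width: 1.0
grasp_force: 0.0
```

Emit:
move_arm --targets '[[[100,0,0,0,-1],[100,0,0,0,-1],[100,0,0,0,-1],[100,0,0,0,-1],[100,0,0,0,0]]]'

```text
time: 10.13
tool_pos: [0.5922, -0.3602, 0.2151]
tool_rot: [0.0, 0.792, 0.61, 0.0]
contact_force: [0.2, -0.6, 0.1]
gripper_width: 0.998
grasp_force: 0.0
```

```bash
python3 - <<'E'
from h import *
s=state(); print(s["tool_pos"],s["tool_rot"]); c=cal("wrist"); im=save("wrist","w3")
k=wseg(lambda h:(h[...,1]>90)&((h[...,0]>168)|(h[...,0]<4))&(h[...,2]>60),.04,c,im)
print(cv2.boundingRect(k))
E
```

```text
[ 0.59219194 -0.36017051  0.2151318 ] [1.73621615e-04 7.92270781e-01 6.10169630e-01 4.86499970e-05]
area 1429.0 px [314. 144.] boxc [ 0.6044 -0.3208] [(0.0347, -13.6), (0.0456, 76.4)]
(302, 125, 35, 46)
```

View pics/w3.png

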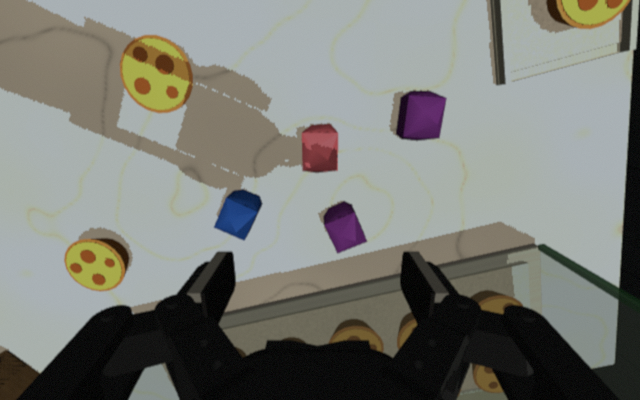

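The pink chunk is at (302..338,125..171), with purples at (345,227) and (421,115), blue at (240,214) and a tart at (157,74), all clear of the fingers. Target is (0.604,-0.323), grip axis -13.6°.

Emit:
move_arm --targets '[[[78,0.02,0.001,0.03,-0.2],[78,0.025,0.001,0.04,0],[78,0.02,0.001,0.05,0],[78,0,0,0.04,0],[78,0,0,0,0]]]'

```text
time: 10.6
tool_pos: [0.6002, -0.3199, 0.112]
tool_rot: [-0.005, 0.787, 0.617, -0.002]
contact_force: [-0.6, 0.9, -1.5]
gripper_width: 0.781
grasp_force: 0.0
```

Emit:
move_arm --targets '[[[78,0,0,0,0]]]'

```text
time: 10.68
tool_pos: [0.6024, -0.3221, 0.1173]
tool_rot: [-0.002, 0.787, 0.617, -0.001]
contact_force: [-0.2, 0.4, 1.1]
gripper_width: 0.781
grasp_force: 0.0
```

Emit:
move_arm --targets '[[[78,0,0.002,0.04,0],[78,0,0,0.04,0],[78,0,0,0.03,0],[78,0,0,0.018,0],[78,0,0,0,0]]]'

```text
time: 11.1
tool_pos: [0.6039, -0.3232, 0.0412]
tool_rot: [-0.001, 0.787, 0.617, -0.0]
contact_force: [0.2, -0.2, -1.6]
gripper_width: 0.78
grasp_force: 0.0
```

Emit:
move_arm --targets '[[[65,0,0,0,0],[55,0,0,0,0],[48,0,0,0,0],[42,0,0,0,0],[36,0,0,0,0]]]'

```text
time: 11.52
tool_pos: [0.6059, -0.3241, 0.0449]
tool_rot: [0.002, 0.786, 0.618, 0.001]
contact_force: [-0.0, 0.0, 6.3]
gripper_width: 0.429
grasp_force: 60.6
```

Emit:
move_arm --targets '[[[30,0,0,0,0],[30,0,0,0,0],[30,0,0,0,0]]]'

```text
time: 11.77
tool_pos: [0.6059, -0.3241, 0.0449]
tool_rot: [0.002, 0.786, 0.618, 0.001]
contact_force: [-0.4, -0.3, 6.3]
gripper_width: 0.422
grasp_force: 60.6
```

Emit:
move_arm --targets '[[[30,0,0,-0.02,0],[30,0,0,-0.05,0],[30,0,0,-0.06,0],[30,0,0,-0.06,0],[30,0,0,-0.06,0]]]'

```text
time: 12.18
tool_pos: [0.6041, -0.3227, 0.194]
tool_rot: [-0.0, 0.786, 0.618, -0.0]
contact_force: [-0.6, -0.1, -0.8]
gripper_width: 0.424
grasp_force: 60.2
```

Emit:
move_arm --targets '[[[30,0,0,-0.02,0],[30,0,0,0,0],[30,0,0,0,0]]]'

```text
time: 12.43
tool_pos: [0.6045, -0.323, 0.2045]
tool_rot: [0.0, 0.786, 0.618, 0.0]
contact_force: [-0.4, -0.7, -1.8]
gripper_width: 0.421
grasp_force: 60.3
```

```bash
python3 - <<'E'
from h import *
s=state(); print(s["tool_pos"],s["tool_rot"],s["gripper_width"]); c=cal("wrist"); im=save("wrist","w4")
# milk seat, from the top view after release: bright milk top
t=cv2.imread("pics/top1.png"); cv2.imwrite("pics/both.png",np.hstack([cv2.resize(im[150:400,200:440,::-1],(384,400)),cv2.resize(t[136:216,316:396],(400,400),interpolation=cv2.INTER_CUBIC)]))
E
```

```text
[ 0.60451867 -0.32303806  0.20449385] [4.48379318e-04 7.86347630e-01 6.17784092e-01 1.38458798e-04] 0.420600436156998
```

View pics/both.png

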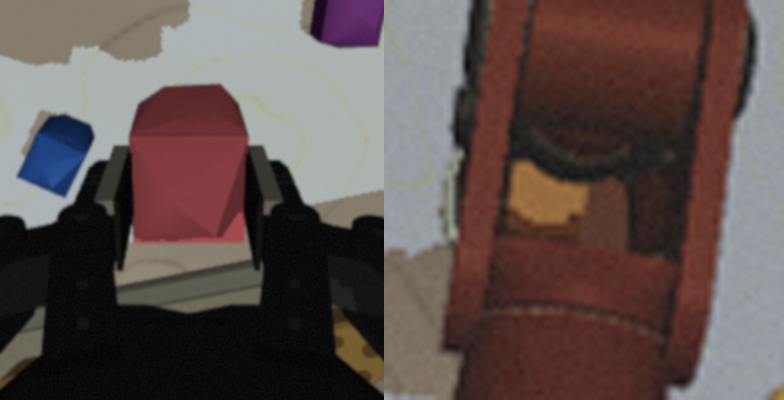

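Left of the crop shows the pink chunk held squarely and upright between the pads. In the right half, the top view, the milk's bright flat top lies on the dark chunk, partly hidden by the arm. I'll move up short of the seat for a closer look.

Emit:
move_arm --targets '[[[30,0.03,-0.01,0,0],[30,0.055,-0.017,0,0],[30,0.06,-0.02,0,0],[30,0.06,-0.02,0,0],[30,0.06,-0.02,0,0]]]'

```text
time: 12.9
tool_pos: [0.5893, -0.1541, 0.1998]
tool_rot: [-0.003, 0.787, 0.617, -0.002]
contact_force: [0.7, -0.0, -1.2]
gripper_width: 0.421
grasp_force: 60.2
```

Emit:
move_arm --targets '[[[30,0.05,-0.013,0,0],[30,0.03,-0.007,0,0],[30,0,0,0,0],[30,0,0,0,0]]]'

```text
time: 13.23
tool_pos: [0.5897, -0.1056, 0.2009]
tool_rot: [-0.002, 0.786, 0.619, -0.002]
contact_force: [0.1, -0.1, -1.1]
gripper_width: 0.417
grasp_force: 60.3
```

```bash
python3 - <<'E'
from h import *
s=state(); print(s["tool_pos"],s["tool_rot"]); c=cal("wrist"); im=save("wrist","w5")
print(proj("wrist",[[.6124,-.019,.089]],c))
E
```

```text
[ 0.58970574 -0.10556287  0.20086305] [-0.00197958  0.78575092  0.61853767 -0.00164818]
[[320.40271721  94.02606567]]
```

View pics/w5.png

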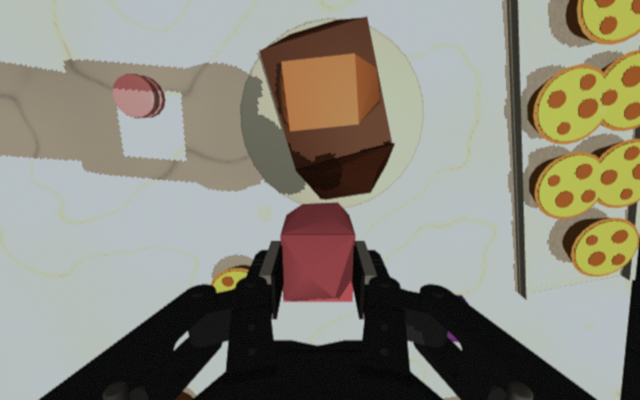

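The milk's flat top has corners (281,62), (356,54), (361,124) and (291,131). The predicted seat (320,94) falls at its centre. The pink is held at (281..355,204..300).

```bash
python3 - <<'E'
from h import *
s=state(); c=cal("wrist"); p=s["tool_pos"]
S=ray("wrist",[(281,62),(356,54),(361,124),(291,131)],.089,c)[:,:2]; seat=S.mean(0); print(S.round(4),seat)
a=np.radians(76.4); u=np.array([np.cos(a),np.sin(a)]); v=np.array([u[1],-u[0]])
for dx in (.022,.027): print(dx,proj("wrist",[[*(p[:2]+dx*u),p[2]-.0449],[*(p[:2]+dx*u),p[2]-.0149]],c))
D=seat-p[:2]; print("x,y units",D@u/.6,D@v/.6,"dz",(p[2]-.0449-.089)/.6)
E
```

```text
[[ 5.900e-01  8.300e-03]
 [ 6.445e-01  4.000e-04]
 [ 6.386e-01 -4.890e-02]
 [ 5.841e-01 -4.120e-02]] [ 0.61432109 -0.02034392]
0.022 [[317.49272751 207.01507939]
 [317.24024653 226.2124987 ]]
0.027 [[317.48932845 199.08292685]
 [317.2335013  216.87854471]]
x,y units 0.14924776805293172 0.00554779880520052 dz 0.11259405469396833
```

Emit:
move_arm --targets '[[[30,0.03,0.001,0,0],[30,0.05,0.001,0,0],[30,0.045,0.001,0,0],[30,0.027,0.001,0.02,0],[30,0,0,0.025,0]]]'

```text
time: 13.7
tool_pos: [0.6165, -0.0176, 0.1774]
tool_rot: [0.0, 0.786, 0.618, 0.001]
contact_force: [0.4, 0.2, -1.6]
gripper_width: 0.427
grasp_force: 60.3
```

Emit:
move_arm --targets '[[[30,0,0,0.025,0],[30,0,0,0.01,0],[30,0,0,0,0],[30,0,0,0,0]]]'

```text
time: 14.03
tool_pos: [0.6148, -0.0197, 0.1554]
tool_rot: [-0.001, 0.787, 0.617, -0.001]
contact_force: [1.2, -1.4, -0.8]
gripper_width: 0.428
grasp_force: 60.3
```

Emit:
move_arm --targets '[[[30,0,0,0.01,0],[30,0,0,0.01,0],[30,0,0,0.007,0],[30,0,0,0,0],[30,0,0,0,0]]]'

```text
time: 14.45
tool_pos: [0.6148, -0.0187, 0.1395]
tool_rot: [-0.0, 0.786, 0.618, -0.0]
contact_force: [0.5, -0.4, -1.0]
gripper_width: 0.426
grasp_force: 60.3
```

Emit:
move_arm --targets '[[[30,0,0,0.003,0],[30,0,0,0.001,0],[30,0,0,0,0]]]'

```text
time: 14.7
tool_pos: [0.6151, -0.0187, 0.1375]
tool_rot: [0.0, 0.786, 0.618, 0.0]
contact_force: [-0.0, -0.7, -1.1]
gripper_width: 0.427
grasp_force: 60.3
```

Emit:
move_arm --targets '[[[30,0,0,0.003,0],[30,0,0,0.002,0],[30,0,0,0,0]]]'

```text
time: 14.95
tool_pos: [0.6149, -0.0186, 0.1342]
tool_rot: [-0.0, 0.786, 0.618, -0.0]
contact_force: [-0.5, -0.5, -1.1]
gripper_width: 0.423
grasp_force: 60.3
```

Emit:
move_arm --targets '[[[30,0,0,0.002,0],[30,0,0,0,0],[30,0,0,0,0]]]'

```text
time: 15.2
tool_pos: [0.6152, -0.0187, 0.1339]
tool_rot: [0.0, 0.786, 0.618, 0.0]
contact_force: [-2.3, 0.4, 2.3]
gripper_width: 0.424
grasp_force: 60.7
```

Contact at the expected height. I'll release and lift.

Emit:
move_arm --targets '[[[47,0,0,0,0],[52,0,0,0,0],[60,0,0,0,0],[68,0,0,0,0],[68,0,0,0,0]]]'

```text
time: 15.62
tool_pos: [0.615, -0.0187, 0.1331]
tool_rot: [-0.0, 0.786, 0.618, -0.0]
contact_force: [-0.6, -0.6, -0.2]
gripper_width: 0.682
grasp_force: 0.0
```

Emit:
move_arm --targets '[[[68,0,0,-0.01,0],[68,0,0,-0.03,0],[68,0,0,-0.05,0],[68,0,0,-0.06,0],[68,0,0,-0.06,0]]]'

```text
time: 16.03
tool_pos: [0.6144, -0.0186, 0.2602]
tool_rot: [-0.001, 0.786, 0.618, -0.001]
contact_force: [0.3, 0.1, 0.3]
gripper_width: 0.678
grasp_force: 0.0
```

Emit:
move_arm --targets '[[[68,-0.04,0,0,0],[68,-0.05,0,0,0],[68,-0.03,0,0,0],[68,0,0,0,0],[68,0,0,0,0]]]'

```text
time: 16.45
tool_pos: [0.5979, -0.0892, 0.2597]
tool_rot: [0.0, 0.787, 0.617, 0.0]
contact_force: [1.1, 0.5, 0.8]
gripper_width: 0.678
grasp_force: 0.0
```

```bash
python3 - <<'E'
from h import *
w=save("wrist","w6"); s=save("scene","s6")
cv2.imwrite("pics/fin.png",np.hstack([cv2.resize(w[0:200,220:420,::-1],(400,400)),cv2.resize(s[160:290,250:380,::-1],(400,400),interpolation=cv2.INTER_CUBIC)]))
E
```

```text
(no output)
```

View pics/fin.png

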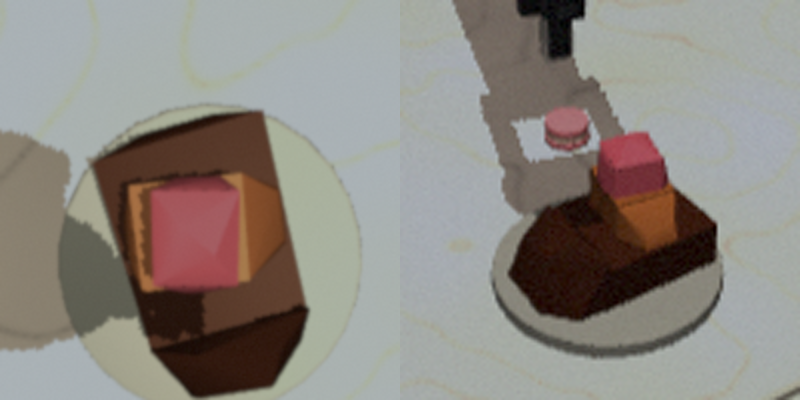

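The pink chunk, at (196,235) in the crop, stands upright and centred on the milk's top. The milk lies level on the dark chunk's flat part, clear of the hump. Handing in.

```bash
python3 -c "
from plant import job
print(job.job_done())"
```

```text
the job is handed in; nothing more can be done
None
```

The display is built and handed in, with no verdict returned: in the last pictures the milk chunk lies level on the dark chunk's flat part and the pink chunk stands upright on the milk chunk's flat top, both released.

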